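# Gauge the thickness of a steel strip on the comparator stand

### The job

Measure the thickness of the long flat steel strip: put it flat on the granite plate under the raised foot of the dial gauge, then gently lower the gauge carrier all the way down onto its stop collar, so that the foot rests on the strip and the dial reads the strip's thickness. Let go of everything and leave the block, the rod and the sleeve where they stand on the plate.

Things in the scene. Friction and masses are not known exactly. Their poses are not given: they have to be found in the camera images.
- stand: Comparator stand, fixed to the bench: dark granite plate 300 (its x) x 400 (its y) mm on feet, with column and dial gauge. Origin under the centre of the plate, z up; the plate's top face is 50 mm above the origin. Column axis at x=+30, y=-160 mm; vertical gauge axis at x=+30, y=+10 mm; the carrier joins the two, and the dial faces +x
- column_top (a point): Centre of the top end of the steel column, 26 mm diameter, 195 mm above the plate top. At its foot are a flange of 68 mm and, above it, a stop collar of 44 mm diameter, which holds up the carrier's hub (52 mm diameter, 45 to 90 mm above the plate top when down)
- carrier (a joint): Height of the gauge carrier above its stop collar, m: 0 = down on the collar, at most 0.085; it starts raised by 0.045 or more. It slides straight up and down the column, weighs 0.7 kg and has a drag of about 12 N, so it stays where it is left; about 5 N (a little more when fast) pushes it down
- carrier_top (a point): Middle of the free top of the carrier's arm, the place to press: at stand x=+30, y=-85 mm, 80 mm above the plate top when the carrier is down, higher when raised. The arm is a rigid bar along the stand's y, 24 mm wide, 25 mm high. From here along the arm it is 62 mm to the column and 64 mm to the dial case, both rising above the arm: keep the gripper's wide side across the arm
- dial (a point): Centre of the dial case on the carrier's far end, on the gauge axis, 44 mm above the arm's top: a round case 61 mm across (in stand y and z) and 24 mm thick (in x), with a thin cap reaching 87 mm above the arm's top. It rides with the carrier
- spindle (a joint): Dial reading, m: how far the sprung foot is pushed up into the gauge, 0 = hanging out fully, at most 0.030. With the carrier on its collar a free foot just reaches the plate top, so the reading is then the thickness of what lies under the foot. Spring force on the part about 1 N at first touch, 0.04 N more per mm; one turn of the dial's hand is 30 mm
- foot: Flat steel foot of the dial gauge, 12 mm diameter, on a thin vertical spindle; origin at the centre of its lower face, z up. When the foot is hanging out fully it is as high above the plate top as the carrier is above its collar
- strip: The long flat steel strip to be measured, 120 (x) x 30 (y) x 14 (z) mm, 0.3 to 0.5 kg, lying flat loose on the plate on the robot's side of the gauge; origin at the centre of its underside
- block: Square steel block 36 x 36 x 25 mm standing on the plate, to be left alone; origin at the centre of its underside
- rod: Steel rod, 16 mm diameter, 70 mm long, lying on the plate, free to roll, to be left alone; origin under the middle of its length, axis along its x
- sleeve: Aluminium sleeve (tube), 28 mm outer diameter, 55 mm high, standing on end on the plate, to be left alone; origin at the centre of its underside
Not all that is in view belongs to the job. What is shaped like the strip but yellow is not meant.

How it is judged:
By the outcome, as a careful person would: the job done as asked, in the order asked, and still so for the second after the job is handed in, with the robot touching nothing.
It also fails if it takes over 48 s, if anything falls off the work surface, if the arm or the gripper's body presses on something with over 40 N, if the wrist force passes 120 N, or if a joint passes its speed limit or range.

### The arm

A 6-joint arm with a two-finger parallel gripper is mounted at the origin on the work surface. World frame = base frame: x ahead of the robot, y to its left, z up, the work surface at z = 0. Lengths are in m, angles in rad, forces in N, time in s.
With the tool pointing down it reaches from about 0.4 to 0.825 m from the base axis. Payload 7 kg.
Tool frame: the origin (TCP) lies midway between the tips of the shut fingers; the grasp point (between the pads) lies behind it (ctrl.pinch_z is the z of the grasp point in the tool frame, in m); z points along the fingers, y is the line along which they close (so a half turn about z gives the same grasp; the last joint's range is limited). The gripper opens to 88 mm and grips with 3 to 60 N. Pads are 19 mm wide; open, the fingers measure 130 mm over their backs; the gripper's body (78 mm by 193 mm) begins 47 mm behind the grasp point.
Start: joints at [0.288, 0.359, 0.012, 0, -1.224, -0.288], TCP at [0.675, -0, 0.193] pointing down, gripper open.
Joint ranges: [-3.07, 3.07], [-1.43, 2.12], [-1.02, 1.25], [-3.03, 1.67], [-3.05, -0], [-3.03, 3.03]. Speed limits (rad/s): [2.39, 2.39, 3.01, 3.14, 3.14, 3.14].

### API

Orientations are given as [roll, pitch, yaw] about the fixed x, y, z axes, in that order (R = Rz(yaw) Ry(pitch) Rx(roll)).
In Python, from station import telemetry, viewer, ticket, nets, ctrl gives the robot as it stands.
- The arm moves only by the tool move_arm, never from a script. Its argument "steps" is a list that holds one entry, the list of rows, each a list of 7 numbers: the shift along the world's x, y, z scaled (see below), then the turn, a rotation vector about the world's x, y, z scaled (see below), then the closure, from -1 (fully open) to 1 (shut). In form: [[[x, y, z, ax, ay, az, fingers], ...]]. A call has 1 to 12 rows; each row shifts and turns the commanded pose from where the row before left it; what a row does not reach is not made up. The controller multiplies each number of a shift by 20 mm and each number of a turn by 5 degrees. A row lasts 1/12 s, in which the tool goes at most 41.7 mm and 7.16 degrees, less where a joint would pass 70% of its speed; a pose out of reach is approached as far as the arm can. A call with a number of a shift or a turn outside -1 to 1 is refused whole. A call with a gripper value outside its range is refused whole. The fingers move at their own pace and stop on an object; "force" is the grip in N (left out, the last holds). Time passes only in rows, so rows that do not move let the fingers close. It gives the time, the measured TCP pose, the force, the opening and the grip force at its end, in the units of the state.
- telemetry.sense(): the state, without advancing time (a new reading comes with each control period).
- viewer.snapshot(name): name is "scene" or "side" or "wrist"; returns a dict with "img" (384x512x3 uint8, blue, green, red), "vertical_fov" (degrees; the focal length in pixels is half the picture's height over the tangent of half this angle, whatever the lens; pixels are square), "cx", "cy" (the principal point, pixels), "view" (4x4, takes a point from world to camera coordinates). Camera axes: x right, y down, z forward; pixel columns grow to the right and rows downward; lengths in m; the calibration is good to about 2 mm. The wrist camera is an equidistant fisheye: a pixel r from the principal point sees the ray r / f radians off the axis. A picture is of the moment at which its call begins. There is no depth.
- ticket.sign_off(): hands the job in; it is judged then, once.
Trained networks look in the newest picture that a camera, given by its name, has taken for a name from the list of things; names that differ only in an ending like _2 or _b are one class to them, and where a whole thing is asked for, a point or a joint stands for the part that bears it (a point fixed in the world has none). Each returns a list of dicts, best first, with "conf" (0 to 1); they miss things now and then, are a little off and sometimes report something else, mostly with a low value. They report only what shows in the picture. A call takes as long as a camera call. They do not tell look-alikes from the thing itself.
- nets.search_frame(camera, query): "rect" ([left, top, right, bottom] in pixels, round what is visible of it).
- nets.regions_of(camera, query): "region" (384x512 bool, what is visible of it) and "rect" ([left, top, right, bottom] in pixels, round what is visible of it).
- nets.pinpoint(camera, query): "point" ([column, row] in pixels: a listed point, or the origin of a listed thing).
The state is a dict: "t": time; "joints": joint angles; "qvel": joint speeds; "effort": joint torques, N m; "tcp_pos": TCP position; "eef_rot": TCP orientation; "contact_force": force on the tool from outside, world axes, zero at the start; "ft_torque": the same for the moment, N m; "width": opening from 0.0 (shut) to 1.0 (fully open); "gripper_force": force on a finger pad.
Only numpy, scipy, OpenCV 4.12 (cv2) and the standard library are available. Lean on these libraries where they do the work, as an engineer would, in place of code of your own. Each camera call takes 0.05 s, during which the arm holds its last target. There are 200 camera calls.

## Working session

There is one attempt and no reset: what is moved stays moved. The work goes in short steps, Python scripts to look and compute and a tool call to move; the robot and the scene stay as the last step left them, time stands still between calls to the robot, and variables do not carry over. Pictures are saved under pics/ and viewed, at most 10 in all, crops included, and the job is handed in when it is done.

Besides the shell and the picture viewer there is one more tool, called by a JSON object that holds its "fn" and its "kwargs", one argument or row to a line. move_arm: Moves the arm, as the interface text tells. Shifts and turns lie within -1 to 1; 1 stands for 20 mm of shift or 5 degrees of turn. Its arguments: {"type":"object","properties":{"steps":{"type":"array"},"force":{"type":"number"}},"required":["steps"]}

```bash
mkdir -p pics; ls; cat > h.py <<'E'
import numpy as np,cv2
from station import telemetry, viewer, ticket, nets, ctrl
def K(s): return s["img"].shape[0]/2/np.tan(np.radians(s["vertical_fov"])/2)
def ray(s,p,fish=False):
    f=K(s);d=np.array([p[0]-s["cx"],p[1]-s["cy"]],float)
    if fish:
        r=np.hypot(*d);t=r/f;v=np.array([*(d/max(r,1e-9)*np.sin(t)),np.cos(t)])
    else: v=np.array([d[0]/f,d[1]/f,1])
    V=np.array(s["view"]);R=V[:3,:3];o=-R.T@V[:3,3];v=R.T@v
    return o,v/np.linalg.norm(v)
def onz(s,p,z,fish=False):
    o,v=ray(s,p,fish);return o+v*(z-o[2])/v[2]
def proj(s,P,fish=False):
    V=np.array(s["view"]);c=V[:3,:3]@np.array(P)+V[:3,3];f=K(s)
    if fish:
        r=np.hypot(c[0],c[1]);t=np.arctan2(r,c[2]);return np.array([s["cx"],s["cy"]])+f*t*c[:2]/max(r,1e-9)
    return np.array([s["cx"]+f*c[0]/c[2],s["cy"]+f*c[1]/c[2]])
def tri(rs):
    A=0;b=0
    for o,v in rs:
        M=np.eye(3)-np.outer(v,v);A=A+M;b=b+M@o
    return np.linalg.solve(A,b)
E
python3 - <<'E'
from h import *
print(telemetry.sense(),ctrl.pinch_z)
S={}
for c in["scene","side","wrist"]:
    s=viewer.snapshot(c);S[c]=s;cv2.imwrite(f"pics/{c}0.png",s["img"])
    o,v=ray(s,(s["cx"],s["cy"]));print(c,o.round(3),v.round(2),s["vertical_fov"])
    for q in["stand","column_top","carrier_top","dial","foot","strip","block","rod","sleeve"]:
        print(c,q,[(np.round(r["point"]).tolist(),round(r["conf"],2)) for r in nets.pinpoint(c,q)[:3]],[(np.round(r["rect"]).tolist(),round(r["conf"],2)) for r in nets.search_frame(c,q)[:3]])
cv2.imwrite("pics/a.png",np.hstack([S["scene"]["img"],S["side"]["img"]])) if 0 else None
E
```

```text
pics
{'t': 0.0, 'joints': array([ 2.88081979e-01,  3.59403096e-01,  1.10025202e-02, -4.03970539e-04,
       -1.22413251e+00, -2.88097086e-01]), 'qvel': array([ 1.70754790e-04,  4.51531774e-04, -1.57696441e-03, -2.75407123e-03,
       -6.25062080e-04,  9.69043441e-06]), 'effort': array([ 1.00868556e-02, -5.83453596e+01,  2.94299215e+01,  7.03519464e+00,
        5.33541106e-02, -2.22434712e-03]), 'tcp_pos': array([ 6.74399724e-01, -3.88248398e-05,  1.91678072e-01]), 'eef_rot': array([ 3.13981956e+00, -1.29418801e-04, -1.57094890e+00]), 'contact_force': array([ 0.18398152, -0.28430353, -0.13040758]), 'ft_torque': array([ 0.04905824, -0.03996033,  0.00767761]), 'gripper_force': 0.07382966237855726, 'width': 1.0008054974141278} -0.0188
scene [1.269 0.169 0.819] [-0.76 -0.17 -0.62] 51.1756183678196
scene stand [([241.0, 274.0], 0.75)] [([143.0, 200.0, 321.0, 331.0], 0.92)]
scene column_top [([169.0, 201.0], 0.8)] [([145.0, 201.0, 321.0, 332.0], 0.57)]
scene carrier_top [([200.0, 232.0], 0.69)] [([146.0, 208.0, 256.0, 259.0], 0.77)]
scene dial [([241.0, 218.0], 0.69)] [([145.0, 206.0, 259.0
[... 1249 characters left out ...]
4)] []
wrist [ 0.675 -0.069  0.385] [-0.    0.26 -0.97] 65.70646984690485
wrist stand [([303.0, 166.0], 0.74)] [([163.0, 0.0, 424.0, 305.0], 0.63)]
wrist column_top [([377.0, 168.0], 0.37)] [([164.0, 1.0, 425.0, 305.0], 0.91)]
wrist carrier_top [([287.0, 100.0], 0.96)] [([241.0, 0.0, 341.0, 294.0], 0.86)]
wrist dial [([310.0, 256.0], 0.82)] []
wrist foot [] []
wrist strip [([377.0, 168.0], 0.97)] [([330.0, 136.0, 423.0, 203.0], 0.96), ([241.0, 3.0, 340.0, 294.0], 0.32)]
wrist block [([255.0, 234.0], 0.64)] [([237.0, 219.0, 277.0, 244.0], 0.78)]
wrist rod [([251.0, 288.0], 0.88)] [([223.0, 285.0, 280.0, 295.0], 0.84)]
wrist sleeve [([203.0, 137.0], 0.9)] [([185.0, 127.0, 215.0, 156.0], 0.68)]
```

View pics/scene0.png

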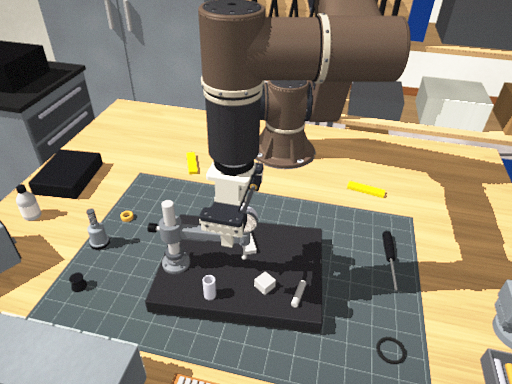

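View pics/side0.png

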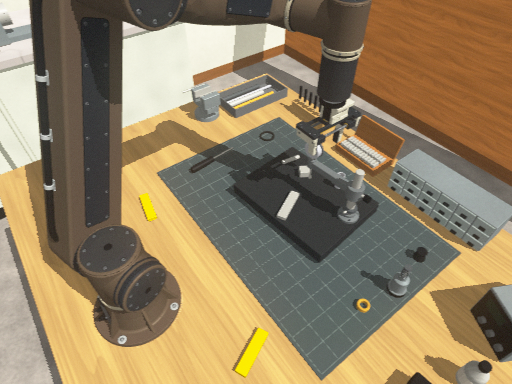

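View pics/wrist0.png

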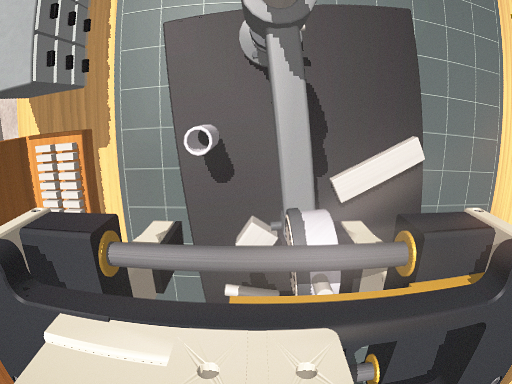

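```bash
cat > fit.py <<'E'
from h import *
from scipy.optimize import least_squares
def strip_fit(s,q="strip",fish=True,z=0.064,near=None):
    for r in nets.regions_of(s,q): pass
E
python3 - <<'E'
from h import *
from scipy.optimize import least_squares
S={c:viewer.snapshot(c) for c in["scene","side","wrist"]}
obs=[]
loc={"column_top":(30,-160,245,0),"carrier_top":(30,-85,130,1),"dial":(30,10,174,1),"stand":(0,0,0,0)}
for c in S:
    for q in loc:
        r=nets.pinpoint(c,q)
        if r and r[0]["conf"]>.5: obs.append((c,q,np.array(r[0]["point"])))
def W(p,l):
    x,y,a,h=p;X,Y,Z,m=l;X/=1e3;Y/=1e3
    return [x+np.cos(a)*X-np.sin(a)*Y,y+np.sin(a)*X+np.cos(a)*Y,Z/1e3+m*h]
def res(p): return np.concatenate([proj(S[c],W(p,loc[q]),c=="wrist")-uv for c,q,uv in obs])
f=least_squares(res,[.65,0,0,.06],loss="soft_l1",f_scale=2)
print(f.x.round(4))
for o,r in zip(obs,res(f.x).reshape(-1,2)):print(o[0],o[1],r.round(1))
# strip
for c in["wrist","side"]:
    for r in nets.regions_of(c,"strip"):
        m=r["region"].astype(np.uint8);cs,_=cv2.findContours(m,0,cv2.CHAIN_APPROX_NONE)
        k=max(cs,key=cv2.contourArea)[:,0]
        g=np.array([onz(S[c],p,.064,c=="wrist")[:2] for p in k],np.float32)
        b=cv2.minAreaRect(g*1000);print(c,round(r["conf"],2),r["rect"],b)
for q in["block","rod","sleeve"]:
    for c in["wrist","scene"]:
        for r in nets.pinpoint(c,q)[:1]: print(q,c,onz(S[c],r["point"],.05,c=="wrist").round(3),round(r["conf"],2))
# overlay
for c in["wrist","scene"]:
    im=S[c]["img"].copy();p=f.x
    P=lambda l:tuple(int(v) for v in proj(S[c],W(p,l),c=="wrist"))
    cor=[(150,200),(150,-200),(-150,-200),(-150,200)]
    for i in range(4):
        for t in range(21):
            a,b=np.array(cor[i]),np.array(cor[(i+1)%4]);q=a+(b-a)*t/20
            cv2.circle(im,P((q[0],q[1],50,0)),1,(0,0,255),-1)
    for l in loc.values(): cv2.circle(im,P(l),3,(0,255,0),1)
    for t in np.linspace(0,6.28,30): cv2.circle(im,P((30,10+30.5*np.cos(t),174+30.5*np.sin(t),1)),1,(255,0,255),-1)
    S[c]["o"]=im
cv2.imwrite("pics/ov.png",cv2.resize(np.hstack([S["wrist"]["o"],S["scene"]["o"][130:,100:380].repeat(1,0).copy() if 0 else S["scene"]["o"]]),(800,300)) if 0 else np.hstack([S["wrist"]["o"][:,150:450],cv2.resize(S["scene"]["o"][180:350,130:340],None,fx=2.2,fy=2.26)[:384]]))
E
```

```text
[0.6138 0.002  0.1138 0.0497]
scene carrier_top [ 1.2 -1.2]
scene dial [2.5 1. ]
scene stand [ 1.2 -1.6]
side column_top [-2.7 -0.6]
side carrier_top [-2.   0.1]
side dial [ 0.9 -1.3]
side stand [1.3 1.6]
wrist carrier_top [-0.7 -0.6]
wrist dial [ 0.7 -0.4]
wrist stand [-2.7 -0.5]
wrist 0.71 [331.9, 134.8, 425.4, 205.0] ((531.7486572265625, -10.278255462646484), (123.15154266357422, 35.57767868041992), 26.914369583129883)
side 0.68 [282.2, 189.1, 300.6, 218.7] ((529.8541259765625, -11.42673110961914), (127.7052230834961, 33.413795471191406), 26.479557037353516)
side 0.61 [141.7, 195.3, 156.3, 219.9] ((160.38246154785156, 255.83892822265625), (122.6861343383789, 28.696380615234375), 80.11906433105469)
side 0.58 [233.9, 328.1, 264.6, 376.8] ((165.62355041503906, -312.5986633300781), (113.67211151123047, 29.472156524658203), 25.490571975708008)
block wrist [0.677 0.079 0.05 ] 0.73
block scene [0.666 0.076 0.05 ] 0.62
rod wrist [0.685 0.159 0.05 ] 0.7
rod scene [0.68  0.153 0.05 ] 0.56
sleeve wrist [ 0.734 -0.039  0.05 ] 0.96
sleeve scene [ 0.739 -0.034  0.05 ] 0.51
```

View pics/ov.png

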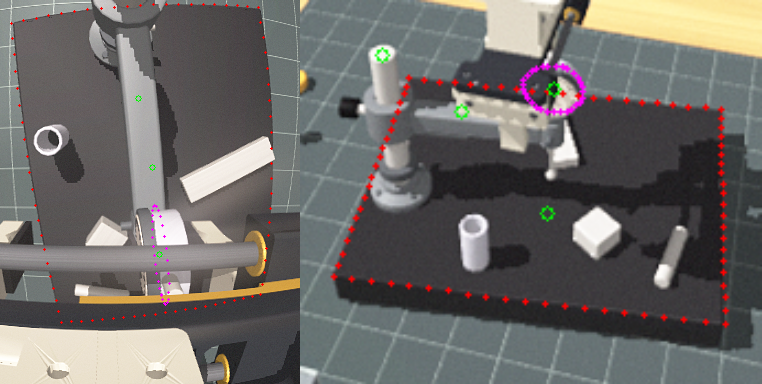

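{"fn": "move_arm", "kwargs": {
  "steps": [
    [[0,0,1,0,0,0,-1],[0,0,1,0,0,0,-1],[-0.5,0,1,0,0,0,-1],[-1,0,1,0,0,0,-1],[-1,0,1,0,0,0,-1],[-1,0,0.5,0,0,0,-1],[-1,0,0,0,0,0,-1],[-1,0,0,0,0,0,-1],[-1,0,0,0,0,0,-1],[0,0,0,0,0,0,-1]]
  ]
}}

```text
t: 4.83
tcp_pos: [0.5444, 0.0001, 0.3058]
eef_rot: [-3.135, 0.002, -1.57]
contact_force: [0.1, -1.0, -1.0]
width: 0.998
gripper_force: 0.0
```

```bash
cat > fit.py <<'E'
from h import *
from scipy.optimize import least_squares
loc={"column_top":(30,-160,245,0),"carrier_top":(30,-85,130,1),"dial":(30,10,174,1),"stand":(0,0,0,0)}
def W(p,l):
    x,y,a,h=p[:4];X,Y,Z,m=l;X/=1e3;Y/=1e3
    return [x+np.cos(a)*X-np.sin(a)*Y,y+np.sin(a)*X+np.cos(a)*Y,Z/1e3+m*h]
def stand(S,show=True):
    obs=[]
    for c in S:
        for q in loc:
            r=nets.pinpoint(c,q)
            if r and r[0]["conf"]>.5: obs.append((c,q,np.array(r[0]["point"])))
    res=lambda p:np.concatenate([proj(S[c],W(p,loc[q]),c=="wrist")-uv for c,q,uv in obs])
    f=least_squares(res,[.614,0.002,.11,.05],loss="soft_l1",f_scale=2)
    print("stand",f.x.round(4))
    if show:
        for o,r in zip(obs,res(f.x).reshape(-1,2)):print(o[0],o[1],r.round(1))
    return f.x
def strip(S,cams=("wrist","side")):
    for c in cams:
        for r in nets.regions_of(c,"strip"):
            m=r["region"].astype(np.uint8);cs,_=cv2.findContours(m,0,cv2.CHAIN_APPROX_NONE)
            k=max(cs,key=cv2.contourArea)[:,0]
            g=np.array([onz(S[c],p,.064,c=="wrist")[:2] for p in k],np.float32)
            b=cv2.minAreaRect(g*1000);print(c,round(r["conf"],2),np.round(r["rect"]),b)
def snap(*cs): return {c:viewer.snapshot(c) for c in cs}
E
python3 - <<'E'
from fit import *
t=telemetry.sense();print(t["t"],t["tcp_pos"],t["eef_rot"],t["joints"].round(2))
S=snap("scene","side","wrist");p=stand(S);strip(S)
print("gauge",W(p,(30,10,50,1)),"press",W(p,(30,-85,130,1)))
a=S["scene"]["img"][190:340,130:340];b=S["side"]["img"][130:280,220:400]
cv2.imwrite("pics/c.png",cv2.resize(np.hstack([a,b]),(780,300)))
cv2.imwrite("pics/w1.png",S["wrist"]["img"])
E
```

```text
4.8333 [5.44408722e-01 5.02217092e-05 3.05771595e-01] [-3.13480253e+00  1.67942142e-03 -1.57031162e+00] [ 0.36  0.08 -0.09  0.   -1.39 -0.36]
stand [ 0.6138 -0.0011  0.1261  0.0514]
scene column_top [1.  2.5]
scene carrier_top [ 3.2 -4.1]
scene dial [3.3 0.9]
scene stand [ 0.4 -0.3]
side column_top [-2.6 -0.7]
side dial [ 2.2 -1.3]
side stand [-0.3 -0.1]
wrist column_top [-1.1 -2.3]
wrist carrier_top [ 0.3 -0.6]
wrist dial [ 0.8 -1.1]
wrist stand [-1.3  0.6]
wrist 0.74 [231. 125. 308. 182.] ((531.9358520507812, -10.022502899169922), (118.60196685791016, 31.964868545532227), 27.157506942749023)
wrist 0.66 [425.   2. 472.  26.] ((217.51986694335938, -270.955078125), (117.70350646972656, 28.968074798583984), 24.60010528564453)
side 0.82 [141. 194. 158. 221.] ((159.6197509765625, 256.06561279296875), (119.80462646484375, 29.583698272705078), 81.104736328125)
side 0.8 [231. 327. 262. 377.] ((164.50233459472656, -311.86419677734375), (115.27931213378906, 30.740985870361328), 24.701478958129883)
side 0.69 [281. 192. 296. 217.] ((530.2024536132812, -13.732742309570312), (123.25833892822266, 33.06645584106445), 29.9995174407959)
gauge [np.float64(0.6422610941897614), np.float64(0.012566945990238856), np.float64(0.10141774885339244)] press [np.float64(0.6542106102950308), np.float64(-0.08167852639358396), np.float64(0.18141774885339246)]
```

View pics/c.png

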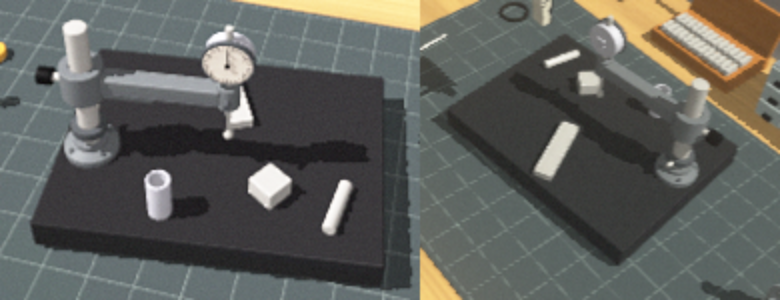

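{"fn": "move_arm", "kwargs": {
  "steps": [
    [[-0.22,-0.13,-0.7,0,0,-1,-1],[-0.22,-0.13,-0.7,0,0,-1,-1],[-0.22,-0.13,-0.7,0,0,-1,-1],[-0.22,-0.13,-0.7,0,0,-1,-1],[-0.22,-0.13,-0.7,0,0,-1,-1],[-0.22,-0.13,-0.7,0,0,-1,-1],[-0.22,-0.13,-0.7,0,0,-1,-1],[-0.22,-0.13,-0.7,0,0,-1,-1],[-0.22,-0.13,-0.7,0,0,-1,-1],[-0.22,-0.13,-0.7,0,0,-1,-1],[-0.22,-0.13,-0.7,0,0,-1,-1],[-0.22,-0.13,-0.7,0,0,-1,-1]]
  ]
}}

```text
t: 6.68
tcp_pos: [0.492, -0.0313, 0.1342]
eef_rot: [-3.141, 0.0, -2.622]
contact_force: [0.6, 0.9, 0.5]
width: 1.001
gripper_force: 0.0
```

{"fn": "move_arm", "kwargs": {
  "steps": [
    [[0,0,0,0,0,-0.6,-1],[0,0,0,0,0,0,-1],[0,0,0,0,0,0,-1]]
  ]
}}

```text
t: 6.93
tcp_pos: [0.4926, -0.0312, 0.135]
eef_rot: [-3.141, 0.001, -2.668]
contact_force: [0.3, -0.2, -0.0]
width: 1.002
gripper_force: 0.0
```

```bash
python3 - <<'E'
from fit import *
S=snap("wrist");strip(S,("wrist",))
t=telemetry.sense();print(t["t"],t["tcp_pos"],np.degrees(t["eef_rot"]),t["joints"].round(2),t["contact_force"])
im=S["wrist"]["img"].copy();cv2.imwrite("pics/w2.png",im)
E
```

```text
wrist 0.98 [239. 169. 274. 290.] ((509.0288391113281, -21.413494110107422), (72.62252044677734, 30.138856887817383), 28.02684211730957)
7.0333 [ 0.49276501 -0.03106812  0.13520996] [-1.79980299e+02  5.90088135e-02 -1.52884643e+02] [ 0.34  0.11 -0.46  0.   -1.   -1.43] [ 0.27834445 -0.33066823 -0.0825391 ]
```

View pics/w2.png

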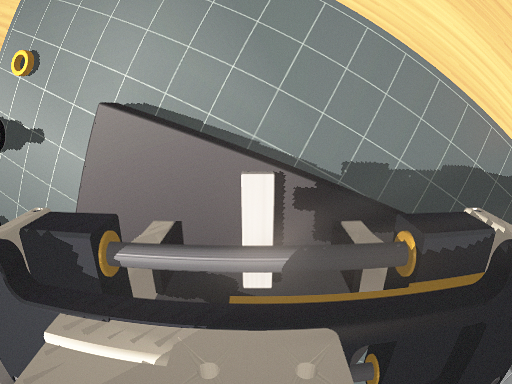

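{"fn": "move_arm", "kwargs": {
  "steps": [
    [[0,0,-1,0,0,0,-1],[0,0,-1,0,0,0,-1],[0,0,-0.9,0,0,0,-1],[0,0,-0.6,0,0,0,-1],[0,0,-0.4,0,0,0,-1],[0,0,-0.2,0,0,0,-1],[0,0,0,0,0,0,-1],[0,0,0,0,0,0,-1]]
  ]
}}

```text
t: 7.7
tcp_pos: [0.4928, -0.0311, 0.0532]
eef_rot: [-3.141, 0.001, -2.67]
contact_force: [0.2, 0.1, 0.6]
width: 0.997
gripper_force: 0.0
```

{"fn": "move_arm", "kwargs": {
  "force": 25,
  "steps": [
    [[0,0,0,0,0,0,1],[0,0,0,0,0,0,1],[0,0,0,0,0,0,1],[0,0,0,0,0,0,1],[0,0,0,0,0,0,1],[0,0,0,0,0,0,1],[0,0,0,0,0,0,1],[0,0,0,0,0,0,1],[0,0,0,0,0,0,1],[0,0,0,0,0,0,1]]
  ]
}}

```text
t: 8.53
tcp_pos: [0.4922, -0.0312, 0.0526]
eef_rot: [3.142, -0.0, -2.67]
contact_force: [-0.1, -0.7, 0.1]
width: 0.303
gripper_force: 0.0
```

{"fn": "move_arm", "kwargs": {
  "steps": [
    [[0,0,0,0,0,0,1],[0,0,0,0,0,0,1],[0,0,0,0,0,0,1],[0,0,0,0,0,0,1]]
  ]
}}

```text
t: 8.87
tcp_pos: [0.4922, -0.0312, 0.0527]
eef_rot: [3.142, -0.0, -2.67]
contact_force: [0.4, -0.4, 0.0]
width: 0.025
gripper_force: 0.0
```

```bash
python3 - <<'E'
from fit import *
S=snap("wrist","side","scene")
strip(S,("wrist",))
a=S["wrist"]["img"];b=cv2.resize(S["side"]["img"][130:280,200:400],(400,300));c=cv2.resize(S["scene"]["img"][130:280,150:350],(400,300))
cv2.imwrite("pics/w3.png",np.vstack([np.hstack([b,c]),np.hstack([cv2.resize(a[90:384],(516,296)),np.zeros((296,284,3),np.uint8)])]))
E
```

```text
wrist 0.81 [233. 195. 283. 298.] ((490.4032287597656, -30.04796600341797), (32.00719451904297, 29.73771858215332), 27.0426025390625)
```

View pics/w3.png

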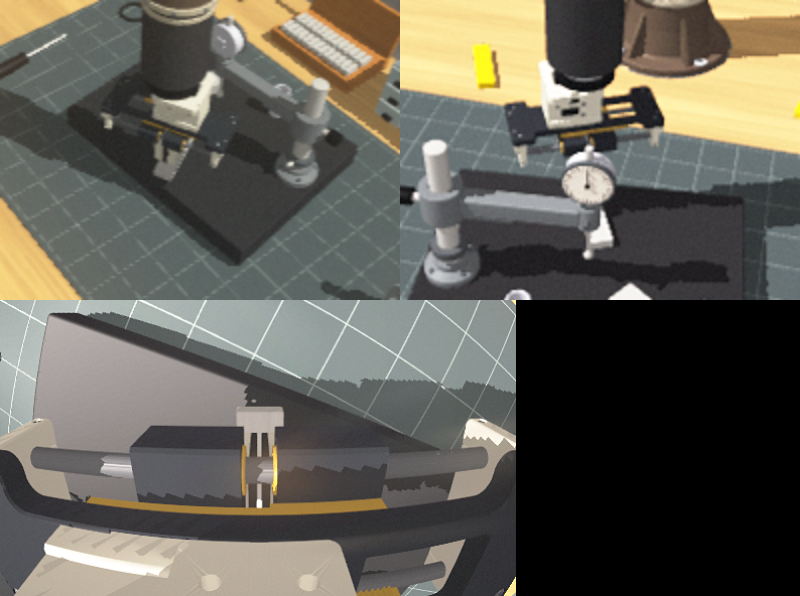

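```bash
python3 - <<'E'
from fit import *
S=snap("wrist");s=S["wrist"]
t=telemetry.sense();print(t)
im=s["img"].copy();T=t["tcp_pos"]
crop=lambda i:cv2.resize(i[170:330,160:360],(800,640),interpolation=cv2.INTER_CUBIC)[:600]
def P(q):
    u=proj(s,q,True);return tuple(int(v) for v in ((u-[160,170])*4))
big=crop(im)
a=np.radians(27.1);u=np.array([np.cos(a),np.sin(a),0]);v=np.array([-np.sin(a),np.cos(a),0]);c=np.array([.531,-.0105,.05])
for z,col in((0,(0,0,255)),(.014,(0,255,0))):
    for i in range(40):
        for w in(-.015,.015): cv2.circle(big,P(c+u*(-.06+.12*i/39)+v*w+[0,0,z]),2,col,-1)
        cv2.circle(big,P(c-u*.06+v*(-.015+.03*i/39)+[0,0,z]),2,col,-1)
cv2.circle(big,P(T),5,(255,0,255),2);cv2.circle(big,P(T+[0,0,.0188]),5,(255,255,0),2)
cv2.imwrite("pics/w4.png",big)
E
```

```text
{'t': 9.1167, 'joints': array([ 3.36102487e-01,  2.04322950e-01, -5.67371049e-01, -7.89469812e-06,
       -7.99132921e-01, -1.43563312e+00]), 'qvel': array([-1.23166569e-03, -1.56967289e-03, -9.13427383e-05,  1.12214555e-03,
       -1.82707856e-03,  4.78282065e-04]), 'effort': array([ 1.25390565e-03, -3.89763379e+01,  2.22658843e+01,  5.30862093e+00,
       -7.37269549e-02,  1.00816055e-05]), 'tcp_pos': array([ 0.49216557, -0.0312235 ,  0.05265215]), 'eef_rot': array([ 3.14158292e+00, -2.95518276e-05, -2.67033247e+00]), 'contact_force': array([-0.17273019,  0.46140589,  0.1683849 ]), 'ft_torque': array([ 0.0062659 , -0.15359408, -0.02253797]), 'gripper_force': 0.0, 'width': 0.003217301241472545}
```

View pics/w4.png

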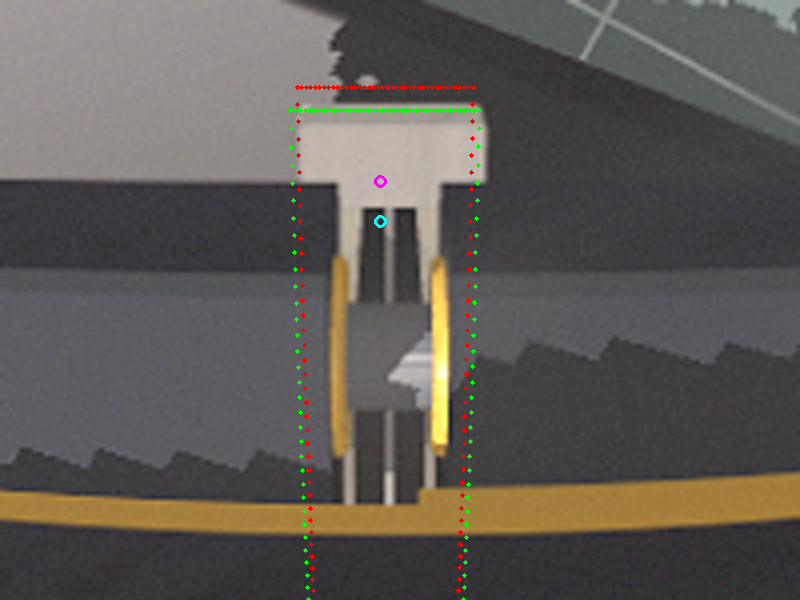

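{"fn": "move_arm", "kwargs": {
  "steps": [
    [[0,0,0,0,0,0,-0.2],[0,0,0,0,0,0,-0.2],[0,0,0,0,0,0,-0.2],[0,0,0,0,0,0,-0.2],[0,0,0,0,0,0,-0.2],[0,0,0,0,0,0,-0.2],[0,0,0,0,0,0,-0.2],[0,0,0,0,0,0,-0.2],[0,0,-0.1,0,0,0,-0.2],[0,0,-0.1,0,0,0,-0.2],[0,0,0,0,0,0,-0.2]]
  ]
}}

```text
t: 10.03
tcp_pos: [0.4919, -0.0313, 0.0482]
eef_rot: [3.141, -0.001, -2.671]
contact_force: [0.9, 0.2, 0.2]
width: 0.6
gripper_force: 0.0
```

{"fn": "move_arm", "kwargs": {
  "steps": [
    [[0,0,-0.1,0,0,0,-0.2],[0,0,-0.1,0,0,0,-0.2],[0,0,0,0,0,0,-0.2]]
  ]
}}

```text
t: 10.28
tcp_pos: [0.4919, -0.0313, 0.0442]
eef_rot: [3.141, -0.001, -2.67]
contact_force: [-0.3, 0.6, 0.3]
width: 0.599
gripper_force: 0.0
```

{"fn": "move_arm", "kwargs": {
  "steps": [
    [[0,0,-0.1,0,0,0,-0.2],[0,0,-0.1,0,0,0,-0.2],[0,0,0,0,0,0,-0.2]]
  ]
}}

```text
t: 10.53
tcp_pos: [0.4919, -0.0313, 0.0402]
eef_rot: [3.141, -0.001, -2.67]
contact_force: [-0.1, 1.1, -0.2]
width: 0.599
gripper_force: 0.0
```

{"fn": "move_arm", "kwargs": {
  "steps": [
    [[0,0,-0.1,0,0,0,-0.2],[0,0,0,0,0,0,-0.2]]
  ]
}}

```text
t: 10.7
tcp_pos: [0.492, -0.0312, 0.0383]
eef_rot: [3.141, -0.0, -2.67]
contact_force: [-0.1, 0.2, -0.2]
width: 0.602
gripper_force: 0.0
```

{"fn": "move_arm", "kwargs": {
  "steps": [
    [[0,0,-0.1,0,0,0,-0.2],[0,0,0,0,0,0,-0.2]]
  ]
}}

```text
t: 10.87
tcp_pos: [0.492, -0.0313, 0.0364]
eef_rot: [3.141, -0.0, -2.67]
contact_force: [0.5, 0.9, -0.4]
width: 0.602
gripper_force: 0.0
```

{"fn": "move_arm", "kwargs": {
  "steps": [
    [[0,0,-0.05,0,0,0,-0.2],[0,0,0,0,0,0,-0.2]]
  ]
}}

```text
t: 11.03
tcp_pos: [0.4921, -0.0312, 0.0355]
eef_rot: [3.142, -0.0, -2.67]
contact_force: [0.6, -0.4, -0.9]
width: 0.599
gripper_force: 0.0
```

{"fn": "move_arm", "kwargs": {
  "steps": [
    [[0,0,-0.05,0,0,0,-0.2],[0,0,0,0,0,0,-0.2]]
  ]
}}

```text
t: 11.2
tcp_pos: [0.4921, -0.0312, 0.0345]
eef_rot: [3.142, -0.0, -2.67]
contact_force: [0.3, -0.0, -0.1]
width: 0.597
gripper_force: 0.0
```

{"fn": "move_arm", "kwargs": {
  "force": 20,
  "steps": [
    [[0,0,0,0,0,0,1],[0,0,0,0,0,0,1],[0,0,0,0,0,0,1],[0,0,0,0,0,0,1],[0,0,0,0,0,0,1],[0,0,0,0,0,0,1],[0,0,0,0,0,0,1]]
  ]
}}

```text
t: 11.78
tcp_pos: [0.4922, -0.0312, 0.0347]
eef_rot: [-3.142, 0.0, -2.67]
contact_force: [0.7, -0.3, 0.9]
width: 0.13
gripper_force: 0.0
```

```bash
python3 - <<'E'
from fit import *
S=snap("wrist","side","scene")
t=telemetry.sense();T=t["tcp_pos"];print(t["t"],t["width"])
def crop(c,x0,y0,w,h,W,H):
    s=S[c];i=cv2.resize(s["img"][y0:y0+h,x0:x0+w],(W,H),interpolation=cv2.INTER_CUBIC);f=W/w
    P=lambda q:tuple(int(v) for v in (proj(s,q,c=="wrist")-[x0,y0])*f)
    a=np.radians(27.1);u=np.array([np.cos(a),np.sin(a),0]);v=np.array([-np.sin(a),np.cos(a),0]);cc=np.array([.531,-.0105,.064])
    for p in [(-1,-1),(-1,1),(1,1),(1,-1)]: cv2.circle(i,P(cc+u*.06*p[0]+v*.015*p[1]),3,(0,255,0),1)
    cv2.circle(i,P(T),4,(255,0,255),1);cv2.circle(i,P(T+[0,0,.0188]),4,(255,255,0),1)
    return i
A=crop("wrist",180,170,160,120,400,300);B=crop("side",250,160,80,60,400,300);C=crop("scene",190,150,80,60,400,300);D=crop("wrist",0,0,512,384,400,300)
cv2.imwrite("pics/m.png",np.vstack([np.hstack([A,B]),np.hstack([C,D])]))
E
```

```text
11.9333 0.020759723019843353
```

View pics/m.png

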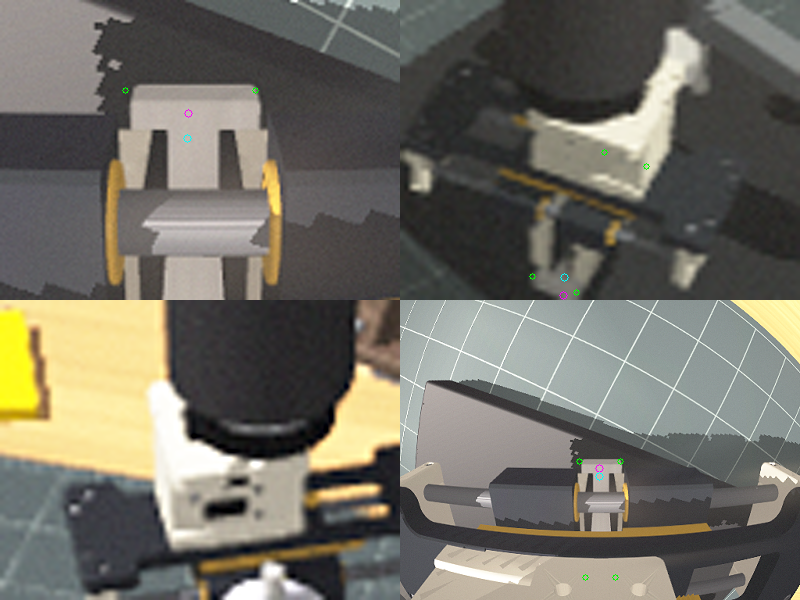

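{"fn": "move_arm", "kwargs": {
  "steps": [
    [[0,0,-0.05,0,0,0,1],[0,0,-0.05,0,0,0,1],[0,0,0,0,0,0,1]]
  ]
}}

```text
t: 12.18
tcp_pos: [0.4923, -0.0312, 0.0334]
eef_rot: [-3.141, 0.0, -2.67]
contact_force: [-2.8, 1.3, 9.1]
width: 0.001
gripper_force: 4.9
```

{"fn": "move_arm", "kwargs": {
  "steps": [
    [[0,0,-0.05,0,0,0,1],[0,0,0,0,0,0,1]]
  ]
}}

```text
t: 12.35
tcp_pos: [0.4924, -0.0312, 0.0333]
eef_rot: [-3.141, 0.0, -2.67]
contact_force: [-7.8, 1.8, 20.5]
width: 0.009
gripper_force: 10.5
```

{"fn": "move_arm", "kwargs": {
  "steps": [
    [[0,0,-0.05,0,0,0,1],[0,0,0,0,0,0,1]]
  ]
}}

```text
t: 12.52
tcp_pos: [0.4924, -0.0312, 0.0332]
eef_rot: [-3.141, 0.001, -2.669]
contact_force: [-11.6, 3.2, 31.6]
width: 0.003
gripper_force: 16.1
```

{"fn": "move_arm", "kwargs": {
  "steps": [
    [[0,0,0.2,0,0,0,1],[0,0,0.1,0,0,0,-0.2],[0,0,0,0,0,0,-0.2],[0,0,0,0,0,0,-0.2],[0,0,0,0,0,0,-0.2],[0,0,0,0,0,0,-0.2],[0,0,0,0,0,0,-0.2],[0,0,0,0,0,0,-0.2],[0,0,0,0,0,0,-0.2],[0,0,0,0,0,0,-0.2],[0,0,0,0,0,0,-0.2]]
  ]
}}

```text
t: 13.43
tcp_pos: [0.4922, -0.0312, 0.0366]
eef_rot: [-3.142, -0.0, -2.67]
contact_force: [0.8, 0.3, 0.0]
width: 0.598
gripper_force: 0.0
```

{"fn": "move_arm", "kwargs": {
  "steps": [
    [[0,0,-0.1,0,0,0,-0.2],[0,0,-0.2,0,0,0,-0.2],[0,0,-0.2,0,0,0,-0.2],[0,0,0,0,0,0,-0.2],[0,0,0,0,0,0,-0.2]]
  ]
}}

```text
t: 13.85
tcp_pos: [0.4918, -0.0314, 0.0262]
eef_rot: [3.141, -0.001, -2.67]
contact_force: [1.2, 0.6, -0.3]
width: 0.6
gripper_force: 0.0
```

{"fn": "move_arm", "kwargs": {
  "steps": [
    [[0,0,-0.1,0,0,0,-0.2],[0,0,-0.1,0,0,0,-0.2],[0,0,0,0,0,0,-0.2]]
  ]
}}

```text
t: 14.1
tcp_pos: [0.492, -0.0313, 0.0223]
eef_rot: [3.141, -0.0, -2.67]
contact_force: [0.7, 0.6, -0.1]
width: 0.598
gripper_force: 0.0
```

{"fn": "move_arm", "kwargs": {
  "force": 20,
  "steps": [
    [[0,0,0,0,0,0,1],[0,0,0,0,0,0,1],[0,0,0,0,0,0,1],[0,0,0,0,0,0,1],[0,0,0,0,0,0,1],[0,0,0,0,0,0,1]]
  ]
}}

```text
t: 14.6
tcp_pos: [0.4922, -0.0312, 0.0227]
eef_rot: [-3.142, 0.0, -2.67]
contact_force: [0.6, 0.3, 1.3]
width: 0.339
gripper_force: 20.0
```

{"fn": "move_arm", "kwargs": {
  "steps": [
    [[0.15,0.08,0,0,0,-0.2,1],[0.35,0.18,0,0,0,-0.4,1],[0.35,0.18,0,0,0,-0.4,1],[0.35,0.18,0,0,0,-0.4,1],[0.35,0.18,0,0,0,-0.4,1],[0.35,0.18,0,0,0,-0.4,1],[0.35,0.18,0,0,0,-0.4,1],[0.35,0.18,0,0,0,-0.4,1],[0.35,0.18,0,0,0,-0.4,1],[0.35,0.18,0,0,0,-0.4,1],[0.25,0.1,0,0,0,-0.2,1],[0,0,0,0,0,0,1]]
  ]
}}

```text
t: 15.6
tcp_pos: [0.5626, 0.0044, 0.0227]
eef_rot: [-3.141, -0.002, -3.021]
contact_force: [-3.2, -0.9, 7.0]
width: 0.343
gripper_force: 20.0
```

{"fn": "move_arm", "kwargs": {
  "steps": [
    [[0,0,0,0,0,0,1],[0,0,0,0,0,0,1]]
  ]
}}

```text
t: 15.77
tcp_pos: [0.5626, 0.0044, 0.0227]
eef_rot: [-3.141, -0.001, -3.02]
contact_force: [-2.0, -1.7, 4.5]
width: 0.337
gripper_force: 20.0
```

```bash
python3 - <<'E'
from fit import *
t=telemetry.sense();print(t["t"],t["tcp_pos"],t["eef_rot"],t["contact_force"],t["width"],t["gripper_force"])
S=snap("scene","side")
for c in S:
  for q in("foot","strip"):
    for r in nets.regions_of(c,q)[:3]: print(c,q,np.round(r["rect"]),round(r["conf"],2),r["region"].sum(),onz(S[c],[(r["rect"][0]+r["rect"][2])/2,(r["rect"][1]+r["rect"][3])/2],.064).round(3))
print(proj(S["scene"],[.6423,.014,.1]),proj(S["scene"],[.666,.017,.064]))
cv2.imwrite("pics/sc5.png",S["scene"]["img"]);cv2.imwrite("pics/sd5.png",S["side"]["img"])
E
```

```text
15.7667 [0.56259852 0.00439802 0.0227427 ] [-3.14117268e+00 -1.28119365e-03 -3.02024228e+00] [-2.04356321 -1.6926299   4.45899648] 0.3370243343218367 19.999521374702454
scene strip [348. 180. 386. 200.] 0.82 319 [0.251 0.301 0.064]
scene strip [238. 240. 254. 281.] 0.55 363 [0.619 0.014 0.064]
scene strip [188. 153. 198. 173.] 0.5 210 [ 0.252 -0.26   0.064]
side strip [142. 196. 158. 220.] 0.8 298 [0.163 0.248 0.064]
side strip [235. 329. 268. 379.] 0.65 652 [ 0.16  -0.317  0.064]
side strip [289. 193. 295. 202.] 0.46 64 [0.56  0.004 0.064]
[244.10748439 257.77773133] [242.75178865 275.48726828]
```

{"fn": "move_arm", "kwargs": {
  "steps": [
    [[0,0,0,0,0,0,-0.2],[0,0,0,0,0,0,-0.2],[0,0,0,0,0,0,-0.2],[0,0,0,0,0,0,-0.2],[0,0,0,0,0,0,-0.2],[0,0,0,0,0,0,-0.2],[-0.5,-0.06,0,0,0,0,-0.2],[-1,-0.12,0,0,0,0,-0.2],[-1,-0.12,0.2,0,0,0,-0.2],[-1,-0.12,1,0,0,0.5,1],[-0.5,-0.06,1,0,0,1,1],[0,0,1,0,0,1,1]]
  ]
}}

```text
t: 17.07
tcp_pos: [0.4798, -0.0056, 0.087]
eef_rot: [3.141, -0.002, -2.798]
contact_force: [0.1, -0.3, -0.2]
width: 0.434
gripper_force: 0.0
```

{"fn": "move_arm", "kwargs": {
  "steps": [
    [[0,-0.2,1,0,0,1,1],[0,-0.2,1,0,0,1,1],[0,-0.2,1,0,0,1,1],[0,-0.2,1,0,0,1,1],[0,-0.2,1,0,0,1,1],[0,-0.2,1,0,0,1,1],[0,-0.2,0.8,0,0,1,1],[0,-0.2,0,0,0,1,1],[0,-0.2,0,0,0,1,1],[0,-0.2,0,0,0,1,1],[0,-0.2,0,0,0,1,1],[0,-0.2,0,0,0,1,1]]
  ]
}}

```text
t: 18.07
tcp_pos: [0.4824, -0.053, 0.2225]
eef_rot: [3.141, 0.0, -1.75]
contact_force: [0.3, 0.5, -0.2]
width: 0.002
gripper_force: 0.0
```

{"fn": "move_arm", "kwargs": {
  "steps": [
    [[0,-0.2,0,0,0,1,1],[0,-0.2,0,0,0,1,1],[0,-0.2,0,0,0,1,1],[0,0,0,0,0,0.5,1],[0,0,0,0,0,0,1],[0,0,0,0,0,0,1]]
  ]
}}

```text
t: 18.57
tcp_pos: [0.4827, -0.0648, 0.2226]
eef_rot: [3.142, 0.0, -1.45]
contact_force: [-0.2, 0.2, -0.2]
width: 0.006
gripper_force: 0.0
```

```bash
python3 - <<'E'
from fit import *
t=telemetry.sense();print(t["t"],t["tcp_pos"],t["eef_rot"],t["joints"].round(2),t["contact_force"],t["width"])
S=snap("wrist","scene");print(S.keys())
for c in S:
  for q in("carrier_top","dial","column_top"):
    r=nets.pinpoint(c,q)
    if r: S[c][q]=np.array(r[0]["point"]);print(c,q,r[0]["point"],round(r[0]["conf"],2))
for q in("carrier_top","dial","column_top"):
    if q in S["wrist"] and q in S["scene"]:print(q,tri([ray(S["wrist"],S["wrist"][q],True),ray(S["scene"],S["scene"][q])]))
strip(S,("wrist","scene"))
im=S["scene"]["img"];cv2.imwrite("pics/last.png",np.hstack([cv2.resize(im[180:330,130:330],(400,300)),cv2.resize(S["wrist"]["img"],(400,300))]))
E
```

```text
18.5667 [ 0.4826773  -0.0648486   0.22255011] [ 3.14151785e+00  1.37618323e-04 -1.45045097e+00] [ 0.27  0.02 -0.34 -0.   -1.21 -0.15] [-0.19160373  0.17689114 -0.22430006] 0.0060509641491317346
dict_keys(['wrist', 'scene'])
wrist carrier_top [70.4, 162.0] 0.97
wrist dial [65.2, 276.0] 0.78
wrist column_top [19.4, 73.6] 0.88
scene carrier_top [200.8, 231.3] 0.85
scene dial [243.7, 215.4] 0.93
scene column_top [166.9, 201.7] 0.91
carrier_top [ 0.65872768 -0.08002604  0.18026401]
dial [0.63838073 0.01067817 0.23118184]
column_top [ 0.65957784 -0.15442852  0.25156162]
wrist 0.74 [115. 204. 205. 230.] ((606.497802734375, 8.547513961791992), (123.32218170166016, 33.86944580078125), 8.870253562927246)
wrist 0.71 [432.  39. 490.  65.] ((218.51910400390625, -273.29742431640625), (114.70663452148438, 26.646989822387695), 24.47271156311035)
wrist 0.63 [379. 340. 404. 356.] ((208.6857147216797, 220.2850799560547), (40.817684173583984, 35.42475128173828), 84.52958679199219)
scene 0.77 [243. 240. 256. 279.] ((607.99951171875, 9.936924934387207), (124.02983093261719, 29.2886962890625), 4.934488773345947)
scene 0.72 [348. 183. 384. 201.] ((243.74691772460938, 296.4656982421875), (114.06813049316406, 50.3178825378418), 81.32986450195312)
scene 0.51 [187. 154. 198. 171.] ((249.86825561523438, -266.006103515625), (125.3478775024414, 27.688522338867188), 24.208698272705078)
```

{"fn": "move_arm", "kwargs": {
  "steps": [
    [[0.5,0,0,0,0,0,1],[1,-0.1,0,0,0,0,1],[1,-0.1,0,0,0,0,1],[1,-0.1,0,0,0,0,1],[1,-0.1,0,0,0,0,1],[1,-0.1,0,0,0,0,1],[1,-0.1,0,0,0,0,1],[1,-0.1,0,0,0,0,1],[0.8,-0.05,0,0,0,0,1],[0.3,0,0,0,0,0,1],[0,0,0,0,0,0,1],[0,0,0,0,0,0,1]]
  ]
}}

```text
t: 20.07
tcp_pos: [0.655, -0.0799, 0.222]
eef_rot: [3.14, 0.0, -1.449]
contact_force: [-0.6, -0.3, -0.1]
width: 0.012
gripper_force: 0.0
```

```bash
python3 - <<'E'
from fit import *
t=telemetry.sense();print(t["t"],t["tcp_pos"],t["eef_rot"])
S=snap("wrist","scene","side");T=t["tcp_pos"]
for q in("carrier_top","dial","column_top"):
    r=nets.pinpoint("wrist",q)
    if r: print(q,r[0]["point"],round(r[0]["conf"],2),onz(S["wrist"],r[0]["point"],{"carrier_top":.181,"dial":.225,"column_top":.245}[q],True))
def crop(c,x0,y0,w,h,W,H):
    s=S[c];i=cv2.resize(s["img"][y0:y0+h,x0:x0+w],(W,H),interpolation=cv2.INTER_CUBIC);f=W/w
    P=lambda q:tuple(int(v) for v in (proj(s,q,c=="wrist")-[x0,y0])*f)
    cv2.circle(i,P(T+[0,0,.0305]),4,(255,0,255),1);cv2.circle(i,P([T[0],T[1],.181]),4,(0,255,0),1)
    return i
cv2.imwrite("pics/p.png",np.vstack([np.hstack([crop("wrist",0,0,512,384,400,300),crop("wrist",170,120,180,135,400,300)]),np.hstack([crop("scene",130,150,200,150,400,300),crop("side",270,100,160,120,400,300)])]))
E
```

```text
20.0667 [ 0.65496769 -0.07985132  0.22196784] [ 3.14041678e+00  5.07594940e-05 -1.44887670e+00]
carrier_top [258.8, 199.3] 0.57 [ 0.65362628 -0.07883927  0.181     ]
column_top [263.8, 104.2] 0.91 [ 0.66057997 -0.15333055  0.245     ]
```

View pics/p.png

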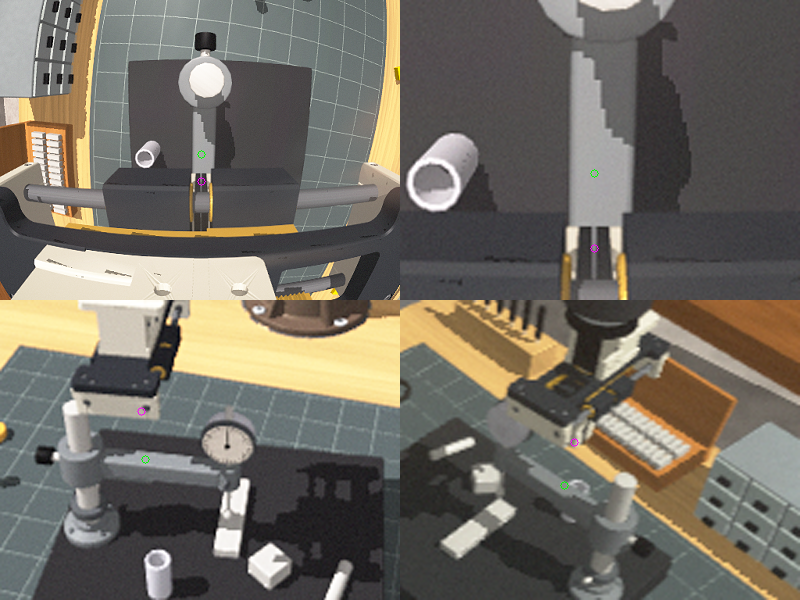

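{"fn": "move_arm", "kwargs": {
  "steps": [
    [[-0.05,0,-0.5,0,0,0,1],[0,0,-0.8,0,0,0,1],[0,0,-0.8,0,0,0,1],[0,0,-0.5,0,0,0,1],[0,0,-0.3,0,0,0,1],[0,0,-0.2,0,0,0,1],[0,0,0,0,0,0,1]]
  ]
}}

```text
t: 20.95
tcp_pos: [0.6539, -0.0798, 0.16]
eef_rot: [3.141, -0.0, -1.449]
contact_force: [-0.2, 0.2, 0.0]
width: 0.008
gripper_force: 0.0
```

{"fn": "move_arm", "kwargs": {
  "steps": [
    [[0,0,-0.1,0,0,0,1],[0,0,-0.1,0,0,0,1],[0,0,-0.1,0,0,0,1],[0,0,-0.1,0,0,0,1],[0,0,-0.1,0,0,0,1],[0,0,-0.1,0,0,0,1],[0,0,-0.1,0,0,0,1],[0,0,-0.1,0,0,0,1]]
  ]
}}

```text
t: 21.62
tcp_pos: [0.6543, -0.0798, 0.1451]
eef_rot: [-3.141, -0.0, -1.448]
contact_force: [-2.3, 0.8, 5.3]
width: 0.006
gripper_force: 2.5
```

{"fn": "move_arm", "kwargs": {
  "steps": [
    [[0,0,-0.12,0,0,0,1],[0,0,-0.12,0,0,0,1],[0,0,-0.12,0,0,0,1],[0,0,-0.12,0,0,0,1],[0,0,-0.12,0,0,0,1],[0,0,-0.12,0,0,0,1],[0,0,-0.12,0,0,0,1],[0,0,-0.12,0,0,0,1],[0,0,-0.12,0,0,0,1],[0,0,-0.12,0,0,0,1],[0,0,-0.12,0,0,0,1],[0,0,-0.12,0,0,0,1]]
  ]
}}

```text
t: 22.62
tcp_pos: [0.6542, -0.0798, 0.1164]
eef_rot: [-3.141, -0.0, -1.448]
contact_force: [-1.9, 0.1, 5.8]
width: 0.003
gripper_force: 2.6
```

{"fn": "move_arm", "kwargs": {
  "steps": [
    [[0,0,-0.1,0,0,0,1],[0,0,-0.1,0,0,0,1],[0,0,-0.1,0,0,0,1],[0,0,-0.1,0,0,0,1],[0,0,-0.1,0,0,0,1]]
  ]
}}

```text
t: 23.03
tcp_pos: [0.6542, -0.0799, 0.1066]
eef_rot: [-3.141, -0.0, -1.448]
contact_force: [-2.7, 1.1, 6.6]
width: 0.008
gripper_force: 3.2
```

Expect the stop near 0.0995.

{"fn": "move_arm", "kwargs": {
  "steps": [
    [[0,0,-0.1,0,0,0,1],[0,0,-0.1,0,0,0,1],[0,0,-0.08,0,0,0,1]]
  ]
}}

```text
t: 23.28
tcp_pos: [0.6543, -0.0798, 0.101]
eef_rot: [-3.141, -0.0, -1.448]
contact_force: [-3.1, 0.9, 7.4]
width: 0.004
gripper_force: 3.3
```

{"fn": "move_arm", "kwargs": {
  "steps": [
    [[0,0,-0.05,0,0,0,1],[0,0,-0.05,0,0,0,1],[0,0,0,0,0,0,1]]
  ]
}}

```text
t: 23.53
tcp_pos: [0.6543, -0.0798, 0.0994]
eef_rot: [-3.141, -0.0, -1.448]
contact_force: [-3.4, 0.7, 8.6]
width: 0.003
gripper_force: 4.2
```

{"fn": "move_arm", "kwargs": {
  "steps": [
    [[0,0,-0.05,0,0,0,1],[0,0,0,0,0,0,1]]
  ]
}}

```text
t: 23.7
tcp_pos: [0.6543, -0.0799, 0.0994]
eef_rot: [-3.14, -0.001, -1.448]
contact_force: [-6.1, 1.2, 14.5]
width: 0.004
gripper_force: 7.1
```

{"fn": "move_arm", "kwargs": {
  "steps": [
    [[0,0,-0.04,0,0,0,1],[0,0,0,0,0,0,1]]
  ]
}}

```text
t: 23.87
tcp_pos: [0.6543, -0.0799, 0.0994]
eef_rot: [-3.14, -0.001, -1.448]
contact_force: [-8.0, 3.1, 19.0]
width: 0.006
gripper_force: 9.3
```

{"fn": "move_arm", "kwargs": {
  "steps": [
    [[0,0,0.2,0,0,0,1],[0,0,0.5,0,0,0,1],[0,0,1,0,0,0,1],[0,0,1,0,0,0,1],[0,0,1,0,0,0,1],[0,0,1,0,0,0,1],[0,0,1,0,0,0,1],[-1,0,0.5,0,0,0,1],[-1,0,0,0,0,0,1],[-1,0,0,0,0,0,1],[-1,0,0,0,0,0,1],[-1,0,0,0,0,0,1]]
  ]
}}

```text
t: 24.87
tcp_pos: [0.5533, -0.0799, 0.2207]
eef_rot: [-3.141, -0.0, -1.449]
contact_force: [-0.3, -0.0, 1.1]
width: 0.001
gripper_force: 0.0
```

{"fn": "move_arm", "kwargs": {
  "steps": [
    [[-1,0,0,0,0,0,1],[-0.5,0,0,0,0,0,1],[0,0,0,0,0,0,1],[0,0,0,0,0,0,1]]
  ]
}}

```text
t: 25.2
tcp_pos: [0.5246, -0.0798, 0.2212]
eef_rot: [-3.14, -0.0, -1.448]
contact_force: [1.0, 0.9, 0.8]
width: 0.002
gripper_force: 0.0
```

```bash
python3 - <<'E'
from fit import *
t=telemetry.sense();print(t["t"],t["tcp_pos"],t["contact_force"])
S=snap("scene","side","wrist");stand(S,True);strip(S,("wrist","scene"))
for q in["block","rod","sleeve"]:
    for c in["wrist","scene"]:
        for r in nets.pinpoint(c,q)[:1]: print(q,c,onz(S[c],r["point"],.05,c=="wrist").round(3),round(r["conf"],2))
# dial hand: darkest direction about the dial centre (scene)
p=[.6138,.0005,.12,0];s=S["scene"];g=s["img"].min(2).astype(float)
for a in range(0,360,15):
    v=[]
    for r in range(4,17):
        q=proj(s,W(p,(42,10+r*np.sin(np.radians(a)),174+r*np.cos(np.radians(a)),0)));v.append(cv2.getRectSubPix(g.astype(np.float32),(1,1),q)[0,0])
    print(a,int(np.mean(v)),end="; ")
E
```

```text
25.2 [ 0.52457223 -0.07980167  0.22121298] [1.04701853 0.94429423 0.77974976]
stand [6.149e-01 7.000e-04 1.060e-01 2.000e-04]
scene column_top [1.7 2.4]
scene carrier_top [-0.5 -1.4]
scene dial [ 1.6 -0.8]
scene stand [1.6 2.2]
side column_top [0.3 4.9]
side carrier_top [0.7 1.2]
side dial [-0.8  1.2]
side stand [0.4 1.5]
wrist column_top [-1.  -1.2]
wrist carrier_top [1.8 0.3]
wrist dial [-0.2  0.5]
wrist stand [-1.8  0.6]
wrist 0.7 [398. 342. 417. 358.] ((214.27398681640625, 207.51512145996094), (33.458892822265625, 35.90455627441406), 83.63267517089844)
wrist 0.68 [453.  58. 507.  82.] ((224.8341827392578, -274.9692077636719), (114.46371459960938, 25.5820255279541), 24.4217529296875)
scene 0.64 [241. 247. 254. 281.] ((622.515380859375, 10.14212417602539), (101.70121765136719, 32.40945816040039), 7.359476566314697)
scene 0.62 [344. 179. 384. 197.] ((244.59153747558594, 296.3472595214844), (108.43098449707031, 41.778892517089844), 80.7358169555664)
scene 0.53 [187. 153. 198. 174.] ((251.93887329101562, -264.73211669921875), (131.38168334960938, 29.12445068359375), 24.661495208740234)
block scene [0.674 0.076 0.05 ] 0.79
rod scene [0.669 0.159 0.05 ] 0.64
sleeve wrist [ 0.736 -0.038  0.05 ] 0.82
sleeve scene [ 0.742 -0.039  0.05 ] 0.54
0 189; 15 193; 30 199; 45 202; 60 204; 75 205; 90 205; 105 200; 120 194; 135 179; 150 176; 165 156; 180 146; 195 191; 210 202; 225 205; 240 207; 255 206; 270 205; 285 201; 300 199; 315 194; 330 189; 345 184;
```

```bash
python3 -c "
from station import ticket
print(ticket.sign_off())"
```

```text
the job is handed in; nothing more can be done
None
```

The job is handed in: the strip lies flat under the foot, the carrier is down on its collar, the dial hand stands at about 14 mm (a coarse image reading), the robot touches nothing, and the block, rod and sleeve show no displacement within camera accuracy.

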